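# Swap the battery pack on the desk charger

### The job

The battery pack on the charger is full: press the charger's release button so that the pack springs loose, slide it straight back off the rails and stand it upright in the wooden tray. Then slide the other pack, contacts first, into the charger's rails until the catch clicks behind it, and let go. Work by feel and force nothing, and leave everything else on the desk as it is.

Things in the scene. Friction and masses are not known exactly. Their poses are not given: they have to be found in the camera images.
- dock: grey plastic charger fixed to the desk, 155 mm long (x -60 to +95 mm), 80 mm wide. Origin on the desk, under the middle of a pack that is home; x is the way a pack slides in, from open mouth to head; z up. Its floor, on which a pack's foot slides, is 12 mm above the desk; the rails beside it and their flared mouth are 18 mm high, outer edges at y +-30 mm; only the head (x over 37 mm) is higher
- dock_mouth (a point): middle of the outer edge of the flared mouth, at floor height, dock x -60 mm. At the floor the mouth is 54 mm wide here and narrows to 34 mm at the rails, x -36 mm
- dock_rails (a point): middle of the rails' near end, at floor height, dock x -36 mm. From here to x +30 mm two aluminium rails form the dovetail: 35 mm wide at the floor, leaning in 4 mm a side over 7 mm of height: 1.5 mm of play each side of a pack's foot (3.4 mm at the near end, narrowing over 22 mm). A pack is clear of the rails, and can be lifted, when its middle is at dock x -75 mm or less
- dock_stop (a point): middle, dock x +37.5 mm and 32 mm above the desk, of two fixed stops (42 mm high) at the front of the charger's head. A pack's contact end reaches them 2.5 mm beyond home. The head itself, x 52 to 95 mm, is 72 mm wide and 44 mm high
- terminal (a joint): sprung terminal block between the stops, 24 mm wide, 21 to 39 mm above the desk: 0 = right out, grows (m) as it is pushed in along dock x; 0.012 = a pack is home, 0.0145 = a pack is at the fixed stops. It meets a pack when the pack's middle is 12 mm short of home, and pushes back with 3.5 N there, 7 N at home; it is damped, and eases a freed pack out in about 0.4 s
- catch (a joint): release button and catch, one piece moving straight down: 0 = up, 0.006 m = down. Its 4 mm high steel pawl in the channel floor holds a pack that is home. A pack sliding in ramps it down (a few N, pack's middle from dock x -55 to 0 mm); it clicks up when the pack is 0 to 1 mm past home. Pressing 5 mm or more (6 to 9 N; hard stop at 6 mm) frees the pack, which springs 12 mm to the mouth
- full_pack_center (a point): centre (half-way up) of the dark battery pack on the charger: 70 mm long (x), 38 wide (y), 40 high, about 0.2 kg. Brass contact strips at the +x end, thumb ridges on top at the -x end. Flat flanks 33 mm high; stands on a dovetail foot 7 mm high, 32 mm wide below, 24 at the body, under x -10 to +35 mm, and a plain heel 22 mm wide at the -x end. On the charger the body clears the rails by 1 mm
- button_top (a point): middle of the top of the black rectangular release button, 20 mm (dock x) by 30 mm (dock y), on top of the charger's head, 8 mm proud of it, 52 mm above the desk; it lies at dock x +73.5 mm, y 0
- flat_pack_center (a point): the same for the other, identical battery pack, standing on the desk beside the charger, contacts roughly away from the robot
- flat_pack_contacts (a point): middle of the contact end of that other pack, 35 mm ahead of its centre along its x
- tray: open tray of dark wood, 200 mm (its x) by 150 mm (its y), 20 mm high, walls and floor 6 mm thick, fixed to the desk; origin at the centre of its underside. A lens cap lies in its +x half; the -x half is free.
- lens_cap: black lens cap lying in the tray, 52 mm across, 9 mm thick; origin at the centre of its underside; to be left where it is
- lens: black camera lens standing on the desk, 72 mm across, 78 mm high; origin at the centre of its underside; to be left where it is
- card_case: flat grey memory-card case, 55 by 75 by 12 mm, lying on the desk beyond the tray's or the other pack's place on the left; origin at the centre of its underside; to be left where it is
- mug: stoneware mug, 82 mm across, 88 mm high, beyond the charger; origin at the centre of its underside; to be left where it is
- camera: dark camera body without lens, 45 by 125 by 84 mm, beyond the charger; origin at the centre of its underside; to be left where it is

How it is judged:
By the outcome, as a careful person would: the job done as asked, in the order asked, and still so for the second after the job is handed in, with the robot touching nothing.
It also fails if it takes over 72 s, if anything falls off the work surface, if the arm or the gripper's body presses on something with over 40 N, if the wrist force passes 120 N, or if a joint passes its speed limit or range.

### The arm

A 7-joint arm with a two-finger parallel gripper is mounted at the origin on the work surface. World frame = base frame: x ahead of the robot, y to its left, z up, the work surface at z = 0. Lengths are in mm, angles in rad, forces in N, time in s.
With the tool pointing down it reaches from about 425 to 875 mm from the base axis. Payload 4.7 kg.
Tool frame: the origin (TCP) lies on the centre line of the jaws, within the pads' length; the fingertips stand 22 mm ahead of it and the grasp point (between the pads) lies 3 mm ahead of it; x points along the fingers, y is the direction in which the jaws open and shut, and the axes are right-handed (so a half turn about x gives the same grasp; the last joint's range is limited). The gripper opens to 85 mm and grips with 20 to 120 N. Pads are 22 mm wide; open, the fingers measure 114 mm over their backs; the gripper's body (76 mm by 85 mm) begins 54 mm behind the grasp point. The pads swing forward as they close: fully open they stand 13 mm farther back than shut.
Start: joints at [-1.279, 0.321, -0.07, 1.45, 0.023, 1.371, -0.057], TCP at [178.282, 625.09, 253.349] pointing down, gripper open.
Joint ranges: [-2.86, 2.86], [-0.3, 2.09], [-1.38, 1.24], [0.06, 2.45], [-1.56, 4.7], [0.09, 2.05], [-2.69, 2.69]. Speed limits (rad/s): [2.57, 2.57, 3.14, 3.14, 3.14, 3.14, 3.14].

### API

Orientations are given as a unit quaternion [x, y, z, w].
In Python, from plant import ctrl gives the robot as it stands. The module is installed in compiled form; this text tells all that it offers.
- The arm moves only by the tool arm_command, never from a script. Its argument "steps" is a list of rows, each a list of 7 numbers: the shift along the world's x, y, z in cm, then the turn, a rotation vector about the world's x, y, z in rad, then the opening, from 0 (shut) to 1 (fully open). In form: [[x, y, z, wx, wy, wz, grip], ...]. A call has 1 to 20 rows; each row shifts and turns the commanded pose from where the row before left it; what a row does not reach is not made up. A row lasts 1/12 s, in which the tool goes at most 41.7 mm and 7.16 degrees, less where a joint would pass 70% of its speed; a pose out of reach is approached as far as the arm can. A call with a gripper value outside its range is refused whole. The fingers move at their own pace and stop on an object; the grip force is fixed at half the most. Time passes only in rows, so rows that do not move let the fingers close. It gives the time, the measured TCP pose, the force and the opening at its end, in the units of the state.
- ctrl.sense(): the state, without advancing time (a new reading comes with each control period).
- ctrl.get_image(name): name is "side" or "top"; returns the picture (420x560x3 uint8, red, green, blue); there is no depth.
- ctrl.get_calibration(name): a dict with "K" (3x3 intrinsics, pixels), "k1" (the pictures are not rectified: a ray, as slopes to the right and down, at radius r is drawn at 1 + k1 r^2 times it, then the intrinsics apply), "pose" (4x4, takes a point from camera to world coordinates). Camera axes: x right, y up, looking along -z (the intrinsics and any distortion apply to the point x, -y, -z); pixel columns grow to the right and rows downward; lengths in mm; the calibration is good to about 2 mm. A picture is of the moment at which its call begins. get_calibration takes no time and is no camera call.
- ctrl.job_done(): hands the job in, once; it reports no verdict.
Trained networks look in the newest picture that a camera, given by its name, has taken for a name from the list of things; names that differ only in an ending like _2 or _b are one class to them, and where a whole thing is asked for, a point or a joint stands for the part that bears it (a point fixed in the world has none). Each returns a list of dicts, best first, with "confidence" (0 to 1); they miss things now and then, are a little off and sometimes report something else, mostly with a low value. They report only what shows in the picture. A call takes as long as a camera call.
- ctrl.recognise(name, camera): "centre" ([x, y, z] in mm, in world coordinates, good to about 4 mm: the middle of the surface that is visible of it).
- ctrl.masks_of(name, camera): "mask" (420x560 bool, what is visible of it).
- ctrl.pinpoint(name, camera): "centre" ([x, y, z] in mm, in world coordinates, good to about 4 mm: a listed point, or the origin of a listed thing).
The state is a dict: "clock": time; "joint_positions": joint angles; "joint_velocities": joint speeds; "joint_efforts": joint torques, N m; "position": TCP position; "tcp_rot": TCP orientation; "contact_force": force on the tool from outside, world axes, zero at the start; "torque": the same for the moment, N m; "gripper_width": finger opening in mm.
Only numpy, scipy, OpenCV 4.12 (cv2) and the standard library are available. Lean on these libraries where they do the work, as an engineer would, in place of code of your own. Each camera call takes 0.05 s, during which the arm holds its last target. There are 200 camera calls.

## Working session

There is one attempt and no reset: what is moved stays moved. The work goes in short steps, Python scripts to look and compute and a tool call to move; the robot and the scene stay as the last step left them, time stands still between calls to the robot, and variables do not carry over. Pictures are saved under pics/ and viewed, about 8 in all and at most 12, crops included, and the job is handed in when it is done.

Besides the shell and the picture viewer there is one more tool, called after ">>>" in YAML: its name, and indented under it one key for each argument. arm_command: Moves the arm, as the interface text tells. Its arguments: {"type":"object","properties":{"steps":{"type":"array","items":{"type":"array","items":{"type":"number"}}}},"required":["steps"]}

```bash
mkdir -p pics; cat > h.py <<'E'
import numpy as np, cv2
from plant import ctrl
def ray(cam,u,v):
    c=ctrl.get_calibration(cam);K=np.array(c["K"]);k=c["k1"];T=np.array(c["pose"])
    d=np.array([(u-K[0,2])/K[0,0],(v-K[1,2])/K[1,1]]);s=d.copy()
    for _ in range(20): s=d/(1+k*(s@s))
    return T[:3,3],T[:3,:3]@np.array([s[0],-s[1],-1])
def atz(cam,u,v,z):
    o,d=ray(cam,u,v);return o+d*(z-o[2])/d[2]
def proj(cam,p):
    c=ctrl.get_calibration(cam);K=np.array(c["K"]);k=c["k1"];T=np.array(c["pose"])
    q=T[:3,:3].T@(np.array(p)-T[:3,3]);s=np.array([q[0],-q[1]])/-q[2];s=s*(1+k*(s@s))
    return K[0,0]*s[0]+K[0,2],K[1,1]*s[1]+K[1,2]
def save(cam,name,crop=None,scale=1):
    im=ctrl.get_image(cam)
    if crop: a,b,c,d=crop; im=im[b:d,a:c]
    im=cv2.resize(im,None,fx=scale,fy=scale,interpolation=cv2.INTER_CUBIC)
    cv2.imwrite("pics/"+name+".png",cv2.cvtColor(im,cv2.COLOR_RGB2BGR))
E
python3 - <<'E'
from h import *
np.set_printoptions(precision=1,suppress=True)
save("top","t0",None,1.4);save("side","s0",None,1.4)
for c in("top","side"):
    print(c,np.array(ctrl.get_calibration(c)["pose"])[:3])
    for n in["dock","dock_mouth","dock_rails","dock_stop","full_pack_center","button_top","flat_pack_center","flat_pack_contacts","tray","lens_cap","lens","card_case","mug","camera"]:
        r=ctrl.pinpoint(n,c);print(n,[(np.array(x["centre"]),round(x["confidence"],2)) for x in r[:2]])
s=ctrl.sense();print(s)
E
```

```text
top [[  0.    1.   -0.  593.4]
 [ -1.    0.   -0.  -19.1]
 [ -0.    0.    1.  890.7]]
dock [(array([567.9,  45.3,  -2.4]), 0.84), (array([633.2,  76.9,  51.4]), 0.32)]
dock_mouth [(array([508.3,  21.5,  10.3]), 0.74)]
dock_rails [(array([530.4,  26. ,  16.7]), 0.72)]
dock_stop [(array([597.1,  58.2,  33.6]), 0.85), (array([509.4,  20.1,  12.8]), 0.61)]
full_pack_center [(array([564.3,  43.6,  31.9]), 0.86), (array([768.4, -27.4,  -3.3]), 0.36)]
button_top [(array([766.4, -23.7,  -3.1]), 0.57), (array([633.4,  74.9,  53.4]), 0.56)]
flat_pack_center [(array([ 531.1, -321.7,   20.8]), 0.84)]
flat_pack_contacts []
tray []
lens_cap [(array([582.6, 309.8,  11.5]), 0.79), (array([566.6,  44.6,  31.4]), 0.64)]
lens [(array([ 757.4, -216.3,    1.1]), 0.67)]
card_case [(array([716.4, 317.9,   0.2]), 0.91)]
mug [(array([782.4, 191. ,   1.3]), 0.77), (array([630.8,  74.6,  52.8]), 0.67)]
camera [(array([768.3, -21.8,  -1.7]), 0.89), (array([566.3,  43.5,  32.2]), 0.22)]
side [[   1.     0.1   -0.   601.6]
 [  -0.1    0.6   -0.8 -828.1]
 [  -0.     0.8    0.6  666.7]]
dock [(array([566.1,  43. , 
[... 502 characters left out ...]
tray [(array([524.2, 291.8,  -1.4]), 0.87)]
lens_cap [(array([582.8, 309.9,   8.9]), 0.66)]
lens [(array([ 758.7, -213.7,   -3.7]), 0.69)]
card_case [(array([721.4, 313.3,   3.3]), 0.63)]
mug [(array([779. , 189.8,   0.5]), 0.61)]
camera [(array([766.1, -27.4,   2.8]), 0.76)]
{'clock': 1.5, 'joint_positions': array([-1.3,  0.3, -0.1,  1.5,  0. ,  1.4, -0.1]), 'joint_velocities': array([-0.,  0.,  0., -0.,  0.,  0.,  0.]), 'joint_efforts': array([  0. , -49.3,  -0.4, -31.5,   0. ,   0. ,  -0. ]), 'position': array([178.3, 625.1, 253.3]), 'tcp_rot': array([ 0.1,  0.7, -0.1,  0.7]), 'contact_force': array([ 0.3, -0.3,  0.5]), 'torque': array([-0., -0.,  0.]), 'gripper_width': 85.40322848241915}
```

View pics/t0.png

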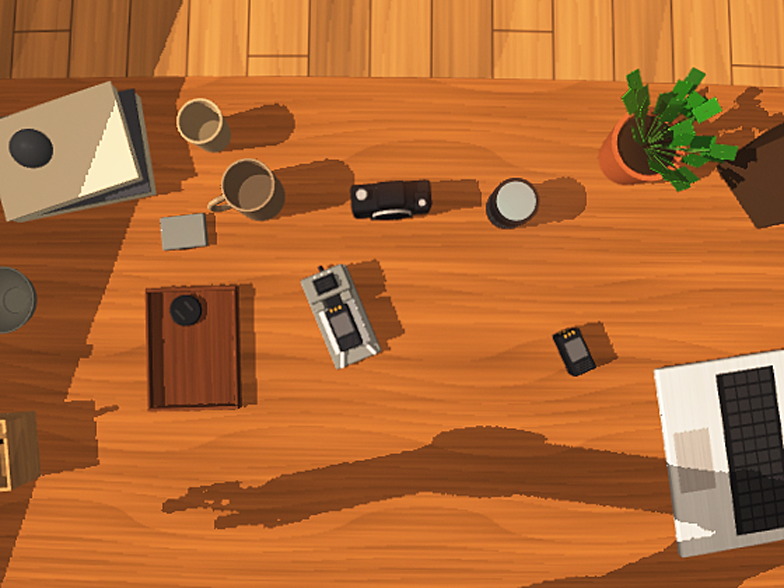

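View pics/s0.png

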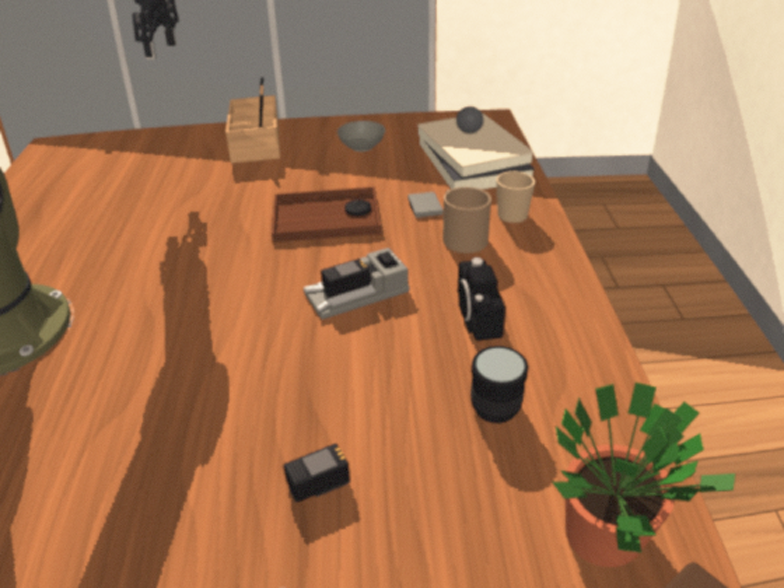

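```bash
python3 - <<'E'
from h import *
from scipy.spatial.transform import Rotation as R
s=ctrl.sense();print(s['tcp_rot'].tolist());print(R.from_quat(s['tcp_rot']).as_matrix().round(4),s['clock'])
for n in["full_pack_center","flat_pack_center","dock","tray"]:
  for c in("top","side"):
    for r in ctrl.masks_of(n,c)[:2]:
        m=r["mask"].astype(np.uint8);cs,_=cv2.findContours(m,0,2)
        if len(cs)==0: continue
        k=max(cs,key=cv2.contourArea)
        b=cv2.boxPoints(cv2.minAreaRect(k));z=40 if "pack" in n else 20
        print(n,c,round(r["confidence"],2),m.sum(),b.round().tolist(),[atz(c,*p,z)[:2].round(1).tolist() for p in b])
E
```

```text
[0.09791187486716416, 0.7002739507620477, -0.09787544261523883, 0.7003213950587123]
[[ 1.000e-04  2.742e-01  9.617e-01]
 [ 0.000e+00  9.617e-01 -2.742e-01]
 [-1.000e+00  1.000e-04  1.000e-04]] 1.5
full_pack_center top 0.64 558 [[230.0, 223.0], [247.0, 216.0], [259.0, 245.0], [242.0, 252.0]] [[587.6, 77.8], [603.3, 41.4], [539.3, 13.7], [523.6, 50.0]]
full_pack_center top 0.29 1498 [[249.0, 129.0], [307.0, 129.0], [307.0, 157.0], [249.0, 157.0]] [[796.5, 39.5], [798.0, -89.8], [735.1, -90.3], [733.6, 38.5]]
full_pack_center side 0.64 711 [[226.0, 193.0], [260.0, 182.0], [266.0, 203.0], [232.0, 213.0]] [[518.5, 62.9], [595.7, 97.5], [607.4, 16.8], [534.3, -13.9]]
full_pack_center side 0.46 1607 [[213.0, 198.0], [284.0, 173.0], [295.0, 206.0], [224.0, 230.0]] [[489.7, 46.7], [653.1, 129.5], [668.6, -0.4], [518.4, -69.0]]
flat_pack_center top 0.91 656 [[393.0, 238.0], [411.0, 230.0], [425.0, 263.0], [407.0, 271.0]] [[557.2, -283.2], [574.9, -323.9], [503.6, -355.4], [486.0, -314.6]]
flat_pack_center side 0.6 1341 [[200.0, 331.0], [243.0, 316.0], [253.0, 345.0], [210.0, 360.0]] [[486.2, -
[... 414 characters left out ...]
0], [143.0, 233.0], [122.0, 233.0]] [[610.6, 328.4], [611.1, 279.8], [561.1, 278.8], [560.4, 327.3]]
dock side 0.9 1623 [[213.0, 198.0], [284.0, 173.0], [295.0, 206.0], [225.0, 231.0]] [[486.4, 72.1], [654.1, 160.7], [671.2, 25.5], [517.0, -47.8]]
tray top 0.86 5476 [[103.0, 206.0], [170.0, 204.0], [172.0, 292.0], [105.0, 294.0]] [[622.0, 373.2], [627.3, 217.4], [428.6, 209.4], [421.9, 364.4]]
tray side 0.83 2442 [[192.0, 138.0], [270.0, 132.0], [272.0, 167.0], [194.0, 173.0]] [[411.1, 363.3], [628.1, 374.8], [627.5, 191.6], [434.5, 182.4]]
tray side 0.59 1348 [[199.0, 331.0], [244.0, 315.0], [254.0, 344.0], [210.0, 360.0]] [[482.3, -305.9], [557.0, -275.6], [574.0, -339.1], [502.9, -366.2]]
```

The pictures agree with the networks: charger at top px (340,315), yaw about 23.5°; free pack at (573,350) at nearly the same yaw; tray at (193,345) with the cap in its far half. Next I go above the button with the jaws shut and turned by -140.5°, which keeps j7 mid-range.

>>> arm_command:
  steps:
    - [2.27, -2.747, -0.5, 0, 0, -0.1226, 0]
    - [2.27, -2.747, -0.5, 0, 0, -0.1226, 0]
    - [2.27, -2.747, -0.5, 0, 0, -0.1226, 0]
    - [2.27, -2.747, -0.5, 0, 0, -0.1226, 0]
    - [2.27, -2.747, -0.5, 0, 0, -0.1226, 0]
    - [2.27, -2.747, -0.5, 0, 0, -0.1226, 0]
    - [2.27, -2.747, -0.5, 0, 0, -0.1226, 0]
    - [2.27, -2.747, -0.5, 0, 0, -0.1226, 0]
    - [2.27, -2.747, -0.5, 0, 0, -0.1226, 0]
    - [2.27, -2.747, -0.5, 0, 0, -0.1226, 0]
    - [2.27, -2.747, -0.5, 0, 0, -0.1226, 0]
    - [2.27, -2.747, -0.5, 0, 0, -0.1226, 0]
    - [2.27, -2.747, -0.5, 0, 0, -0.1226, 0]
    - [2.27, -2.747, -0.5, 0, 0, -0.1226, 0]
    - [2.27, -2.747, -0.5, 0, 0, -0.1226, 0]
    - [2.27, -2.747, -0.5, 0, 0, -0.1226, 0]
    - [2.27, -2.747, -0.5, 0, 0, -0.1226, 0]
    - [2.27, -2.747, -0.5, 0, 0, -0.1226, 0]
    - [2.27, -2.747, -0.5, 0, 0, -0.1226, 0]
    - [2.27, -2.747, -0.5, 0, 0, -0.1226, 0]

```text
clock: 3.57
position: [633.3, 74.5, 153.4]
tcp_rot: [0.693, 0.143, -0.692, 0.143]
contact_force: [1.1, 1.1, -0.5]
gripper_width: 0.1
```

>>> arm_command:
  steps:
    - [0, 0, -2, 0, 0, 0, 0]
    - [0, 0, -2, 0, 0, 0, 0]
    - [0, 0, -2, 0, 0, 0, 0]
    - [0, 0, -1, 0, 0, 0, 0]
    - [0, 0, 0, 0, 0, 0, 0]
    - [0, 0, 0, 0, 0, 0, 0]

```text
clock: 4.07
position: [632.2, 75.9, 83.4]
tcp_rot: [-0.692, -0.145, 0.692, -0.145]
contact_force: [0.5, -0.8, 0.4]
gripper_width: -0.1
```

```bash
python3 - <<'E'
from h import *
save("side","s1",(200,130,330,240),5)
s=ctrl.sense();print(s['clock'],s['position'],s['contact_force'],s['joint_positions'].round(2))
E
```

```text
4.1167 [632.93444034  75.88870551  84.35700525] [0.47223611 0.54569111 0.09640865] [-0.6   0.47  0.56  1.69 -0.28  1.07 -1.11]
```

View pics/s1.png

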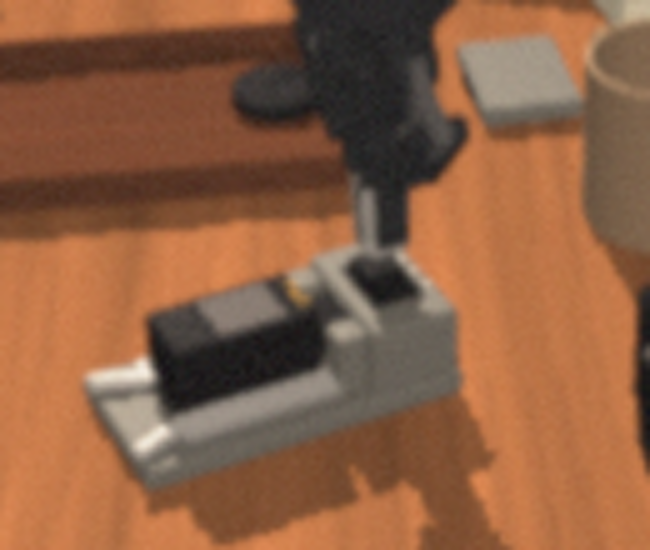

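The fingertips, at crop px (380,252), stand right above the button at (385,278). I press in small steps.

>>> arm_command:
  steps:
    - [0, 0, -0.6, 0, 0, 0, 0]
    - [0, 0, -0.4, 0, 0, 0, 0]
    - [0, 0, -0.15, 0, 0, 0, 0]
    - [0, 0, 0, 0, 0, 0, 0]

```text
clock: 4.45
position: [633.1, 76.0, 72.6]
tcp_rot: [0.693, 0.145, -0.691, 0.145]
contact_force: [1.4, 0.9, 1.9]
gripper_width: -0.2
```

>>> arm_command:
  steps:
    - [0, 0, -0.1, 0, 0, 0, 0]
    - [0, 0, -0.1, 0, 0, 0, 0]
    - [0, 0, 0, 0, 0, 0, 0]

```text
clock: 4.7
position: [633.1, 75.9, 70.8]
tcp_rot: [0.693, 0.145, -0.691, 0.145]
contact_force: [-0.1, 0.6, 4.4]
gripper_width: 0.0
```

>>> arm_command:
  steps:
    - [0, 0, -0.1, 0, 0, 0, 0]
    - [0, 0, -0.1, 0, 0, 0, 0]
    - [0, 0, 0, 0, 0, 0, 0]

```text
clock: 4.95
position: [633.1, 76.0, 68.3]
tcp_rot: [0.693, 0.145, -0.691, 0.145]
contact_force: [1.7, 1.8, 4.4]
gripper_width: -0.0
```

>>> arm_command:
  steps:
    - [0, 0, -0.1, 0, 0, 0, 0]
    - [0, 0, 0, 0, 0, 0, 0]

```text
clock: 5.12
position: [633.2, 75.9, 68.0]
tcp_rot: [0.693, 0.145, -0.691, 0.145]
contact_force: [1.2, 1.1, 7.3]
gripper_width: -0.2
```

>>> arm_command:
  steps:
    - [0, 0, -0.1, 0, 0, 0, 0]
    - [0, 0, 0, 0, 0, 0, 0]

```text
clock: 5.28
position: [633.3, 75.9, 67.7]
tcp_rot: [0.693, 0.145, -0.691, 0.144]
contact_force: [-2.0, 1.5, 12.4]
gripper_width: -0.0
```

>>> arm_command:
  steps:
    - [0, 0, -0.05, 0, 0, 0, 0]
    - [0, 0, 0, 0, 0, 0, 0]
    - [0, 0, 0, 0, 0, 0, 0]
    - [0, 0, 0, 0, 0, 0, 0]

```text
clock: 5.62
position: [633.4, 76.0, 67.7]
tcp_rot: [0.693, 0.145, -0.691, 0.144]
contact_force: [-1.5, 0.5, 13.5]
gripper_width: 0.2
```

```bash
python3 - <<'E'
from h import *
save("side","s2",(200,130,330,240),5)
s=ctrl.sense();print(s['clock'],s['position'],s['contact_force'])
E
```

```text
5.6667 [633.32924132  76.01253111  67.6140866 ] [-1.88950832  1.12150151 14.37406449]
```

View pics/s2.png

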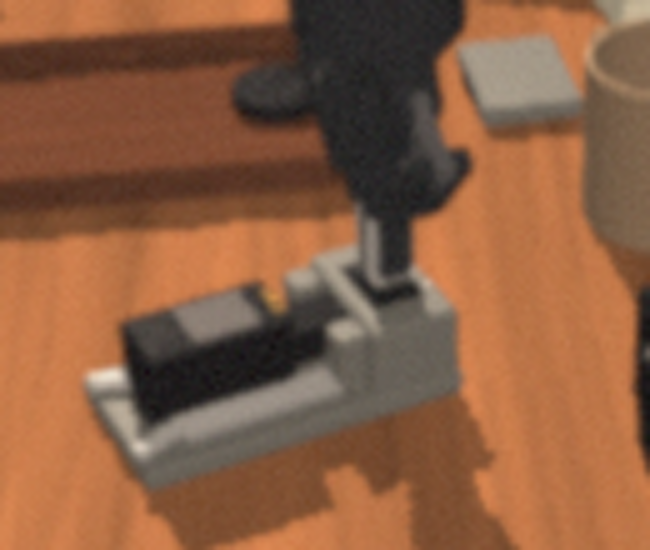

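The pack sprung about 12 mm toward the mouth (its near edge went from crop px 150 to 125). I lift and go above it.

>>> arm_command:
  steps:
    - [0, 0, 1, 0, 0, 0, 0]
    - [0, 0, 2, 0, 0, 0, 0]
    - [0, 0, 2, 0, 0, 0, 0]
    - [-2, -0.9, 0.5, 0, 0, 0, 0.75]
    - [-2, -0.9, 0, 0, 0, 0, 0.75]
    - [-2, -0.9, 0, 0, 0, 0, 0.75]
    - [-1.96, -0.9, 0, 0, 0, 0, 0.75]
    - [0, 0, 0, 0, 0, 0, 0.75]

```text
clock: 6.33
position: [547.7, 37.0, 118.8]
tcp_rot: [-0.69, -0.144, 0.695, -0.143]
contact_force: [0.2, 0.0, 0.3]
gripper_width: 60.3
```

```bash
python3 - <<'E'
from h import *
np.set_printoptions(precision=1,suppress=True)
for c in("side","top"):
    im=ctrl.get_image(c)
    for n in["full_pack_center","dock_mouth","dock_rails","dock_stop","button_top","flat_pack_center","flat_pack_contacts"]:
        r=ctrl.pinpoint(n,c);print(c,n,[(np.array(x["centre"]),round(x["confidence"],2)) for x in r[:1]])
save("top","t1",(190,170,310,270),5)
s=ctrl.sense();print(s['clock'],s['position'],s['contact_force'],s['gripper_width'])
E
```

```text
side full_pack_center [(array([557.3,  41.2,  36.5]), 0.7)]
side dock_mouth [(array([508. ,  22.9,  11.1]), 0.92)]
side dock_rails [(array([526.8,  29.6,  11. ]), 0.82)]
side dock_stop [(array([598.6,  52.9,  36.7]), 0.63)]
side button_top [(array([632. ,  74.7,  46.5]), 0.4)]
side flat_pack_center [(array([ 525.1, -324. ,   19.7]), 0.92)]
side flat_pack_contacts [(array([ 559.9, -306.4,   22.8]), 0.71)]
top full_pack_center []
top dock_mouth [(array([510. ,  19.7,  10.1]), 0.58)]
top dock_rails [(array([529.1,  26.8,  17.8]), 0.77)]
top dock_stop [(array([596.5,  58.9,  32.4]), 0.71)]
top button_top [(array([ 759.5, -217.7,   -1.8]), 0.68)]
top flat_pack_center [(array([ 531.6, -324.9,   21.6]), 0.96)]
top flat_pack_contacts [(array([ 561.5, -307.8,   25.9]), 0.81)]
7.1833 [552.7  39.6 120.3] [ 0.3  0.1 -0.1] 63.78007920624829
```

View pics/t1.png

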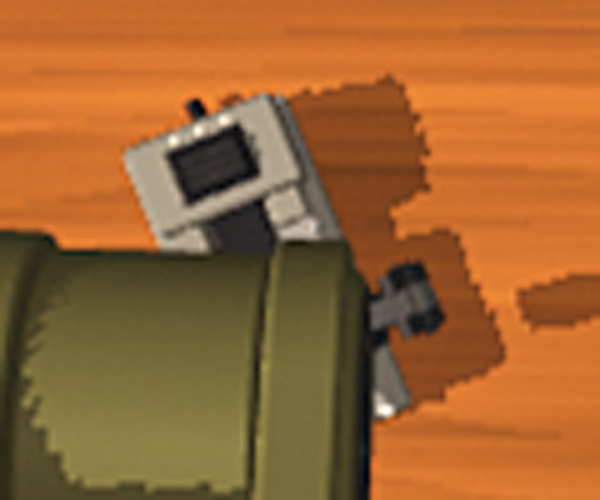

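The arm hides the pack from above, but the head's corners show at crop px (122,152) and (270,95), and the button's at (168,155), (240,125), (258,170) and (183,205). I use them to refine the charger's axis.

```bash
python3 - <<'E'
from h import *
f=lambda u,v,z:atz("top",190+u/5,170+v/5,z)[:2]
P=[((122,152,44),(95,36)),((270,95,44),(95,-36)),((168,155,52),(83.5,15)),((240,125,52),(83.5,-15)),((258,170,52),(63.5,-15)),((183,205,52),(63.5,15))]
W=np.array([f(*a) for a,_ in P]);D=np.array([b for _,b in P],float)
W=np.vstack([W,[508.7,21],[528,27.4],[597.4,57.6]]);D=np.vstack([D,[-60,0],[-36,0],[37.5,0]])
from scipy.optimize import least_squares
def g(p):
    c,s=np.cos(p[2]),np.sin(p[2]);return (D@np.array([[c,s],[-s,c]])+p[:2]-W)
r=least_squares(lambda p:g(p).ravel(),[565,45,.41]);print(r.x,np.degrees(r.x[2]),g(r.x).round(1).tolist())
E
```

```text
[5.62697251e+02 4.33171118e+01 4.03740157e-01] 23.132607018493474 [[-0.1, 0.5], [2.3, -0.7], [-0.9, -1.9], [-2.6, 1.8], [-1.4, 2.1], [2.5, -2.8], [-1.2, -1.3], [1.6, 1.8], [-0.2, 0.4]]
```

>>> arm_command:
  steps:
    - [0, 0, -2, 0, 0, 0, 0.75]
    - [0, 0, -2, 0, 0, 0, 0.75]
    - [0, 0, -2, 0, 0, 0, 0.75]
    - [0, 0, -1.2, 0, 0, 0, 0.75]
    - [0, 0, 0, 0, 0, 0, 0.75]
    - [0, 0, 0, 0, 0, 0, 0.75]

```text
clock: 7.68
position: [552.5, 39.5, 48.2]
tcp_rot: [-0.692, -0.144, 0.693, -0.145]
contact_force: [0.4, 0.2, 0.9]
gripper_width: 64.6
```

>>> arm_command:
  steps:
    - [0, 0, 0, 0, 0, 0, 0.48]
    - [0, 0, 0, 0, 0, 0, 0.48]
    - [0, 0, 0, 0, 0, 0, 0.4]
    - [0, 0, 0, 0, 0, 0, 0.4]
    - [0, 0, 0, 0, 0, 0, 0.4]
    - [0, 0, 0, 0, 0, 0, 0.4]

```text
clock: 8.18
position: [553.6, 39.9, 49.1]
tcp_rot: [0.693, 0.145, -0.691, 0.145]
contact_force: [1.6, 0.3, 1.4]
gripper_width: 37.1
```

```bash
cat > st.py <<'E'
from h import *
from scipy.spatial.transform import Rotation as R
np.set_printoptions(precision=2,suppress=True)
s=ctrl.sense();y=R.from_quat(s['tcp_rot']).as_matrix()[:,1];F=s['contact_force']
a=np.radians(23.2);c,n=np.cos(a),np.sin(a);d=s['position'][:2]-[562.7,43.3]
print(s['clock'],s['position'],'F dock',F[0]*c+F[1]*n,-F[0]*n+F[1]*c,F[2],'yaw',(np.degrees(np.arctan2(y[1],y[0]))+90)%180,'w',s['gripper_width'],'T',s['torque'],'dock xy',d[0]*c+d[1]*n,-d[0]*n+d[1]*c)
E
python3 st.py
```

```text
8.1833 [553.57  39.92  49.09] F dock 1.6081478625210428 -0.40786323444846573 1.3920230936306561 yaw 23.6026714552836 w 37.099845932538805 T [ 0.12 -0.21 -0.05] dock xy -9.722746479866453 0.49518219033018873
```

Gripped at 37 mm with hardly any side load. I pull back gently.

>>> arm_command:
  steps:
    - [-0.46, -0.2, 0, 0, 0, 0, 0.38]
    - [-0.46, -0.2, 0, 0, 0, 0, 0.38]
    - [-0.46, -0.2, 0, 0, 0, 0, 0.38]
    - [-0.46, -0.2, 0, 0, 0, 0, 0.38]

```text
clock: 8.52
position: [534.3, 31.5, 48.7]
tcp_rot: [0.693, 0.144, -0.692, 0.145]
contact_force: [2.8, 1.6, 3.2]
gripper_width: 36.9
```

```bash
python3 st.py
```

```text
8.5167 [534.33  31.48  48.72] F dock 3.223585841586302 0.3715563782482538 3.226363090269895 yaw 23.581439342388293 w 36.88582238275391 T [ 0.22 -0.6   0.  ] dock xy -30.737467587389304 0.31138640966165454
```

>>> arm_command:
  steps:
    - [-0.64, -0.275, 0, 0, 0, 0, 0.38]
    - [-0.64, -0.275, 0, 0, 0, 0, 0.38]
    - [-0.64, -0.275, 0, 0, 0, 0, 0.38]
    - [-0.64, -0.275, 0, 0, 0, 0, 0.38]
    - [-0.64, -0.275, 0, 0, 0, 0, 0.38]
    - [-0.64, -0.275, 0, 0, 0, 0, 0.38]
    - [-0.64, -0.275, 0, 0, 0, 0, 0.38]
    - [-0.64, -0.275, 0, 0, 0, 0, 0.38]
    - [-0.64, -0.275, 0, 0, 0, 0, 0.38]
    - [-0.64, -0.275, 0, 0, 0, 0, 0.38]

```text
clock: 9.35
position: [467.3, 3.5, 47.2]
tcp_rot: [-0.69, -0.145, 0.694, -0.144]
contact_force: [-0.4, -0.2, -2.4]
gripper_width: 37.0
```

```bash
python3 - <<'E'
from h import *
exec(open('st.py').read().split('import *',1)[1].replace('from scipy','from scipy'))
save("side","s3",(190,120,320,230),5)
for c in("side","top"):
    if c=="top": ctrl.get_image(c)
    r=ctrl.pinpoint("tray",c);print(r[:1]);r=ctrl.pinpoint("full_pack_center",c);print(r[:2])
E
```

```text
9.35 [467.32   3.54  47.2 ] F dock -0.4511953393278779 -0.003224478859189639 -2.402192023195114 yaw 23.589468113969417 w 36.950275801514024 T [-0.07  0.05 -0.05] dock xy -103.33208232247868 1.0338539913856764
[{'centre': [525.7, 291.9, 3.2], 'confidence': 0.8}]
[{'centre': [467.2, 5.7, 32.8], 'confidence': 0.59}, {'centre': [632.4, 73.6, 48.4], 'confidence': 0.21}]
[{'centre': [525.2, 290.4, -2.7], 'confidence': 0.64}]
[{'centre': [467.7, 2.0, 29.7], 'confidence': 0.55}]
```

View pics/s3.png

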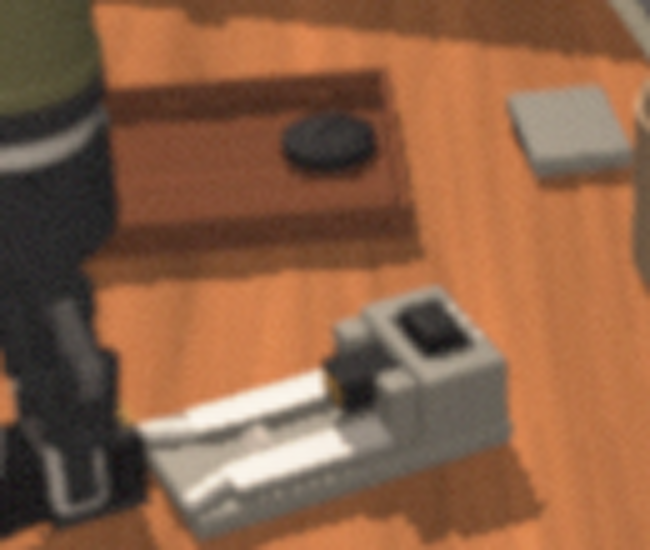

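The pack is clear of the rails. I lift it and carry it over the tray, turning it to the tray's yaw.

>>> arm_command:
  steps:
    - [0, 0, 1.5, 0, 0, 0, 0.38]
    - [0, 0, 2, 0, 0, 0, 0.38]
    - [0, 0, 1.5, 0, 0, 0, 0.38]
    - [0.06, 2.86, 0, 0, 0, -0.0372, 0.38]
    - [0.06, 2.86, 0, 0, 0, -0.0372, 0.38]
    - [0.06, 2.86, 0, 0, 0, -0.0372, 0.38]
    - [0.06, 2.86, 0, 0, 0, -0.0372, 0.38]
    - [0.06, 2.86, 0, 0, 0, -0.0372, 0.38]
    - [0.06, 2.86, 0, 0, 0, -0.0372, 0.38]
    - [0.06, 2.86, 0, 0, 0, -0.0372, 0.38]
    - [0.06, 2.86, 0, 0, 0, -0.0372, 0.38]
    - [0.06, 2.86, 0, 0, 0, -0.0372, 0.38]
    - [0.06, 2.86, 0, 0, 0, -0.0372, 0.38]
    - [0, 0, -2, 0, 0, 0, 0.38]
    - [0, 0, -2, 0, 0, 0, 0.38]
    - [0, 0, -0.5, 0, 0, 0, 0.38]
    - [0, 0, 0, 0, 0, 0, 0.38]
    - [0, 0, 0, 0, 0, 0, 0.38]

```text
clock: 11.15
position: [476.4, 289.7, 53.3]
tcp_rot: [-0.707, -0.013, 0.707, -0.014]
contact_force: [0.0, -0.3, -1.3]
gripper_width: 36.9
```

```bash
python3 - <<'E'
from h import *
exec(open('st.py').read().split('import *',1)[1])
save("side","s4",(180,110,290,200),5)
E
```

```text
11.15 [476.43 289.68  53.32] F dock -0.10117201576683042 -0.3019165655245072 -1.296731115938036 yaw 2.2393582349590986 w 36.93002350413293 T [ 0.01 -0.03  0.04] dock xy 17.76895360593494 260.4379519205514
```

View pics/s4.png

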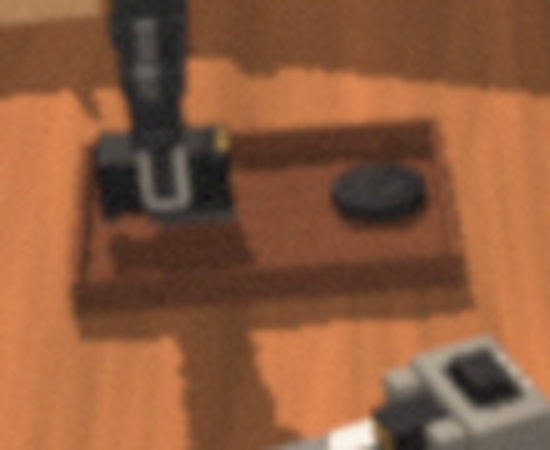

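The pack hangs over the free half of the tray, clear of the walls and the cap. I lower it by feel.

>>> arm_command:
  steps:
    - [0, 0, -0.6, 0, 0, 0, 0.38]
    - [0, 0, -0.25, 0, 0, 0, 0.38]
    - [0, 0, 0, 0, 0, 0, 0.38]

```text
clock: 11.45
position: [476.2, 290.0, 44.7]
tcp_rot: [-0.707, -0.014, 0.707, -0.014]
contact_force: [0.1, -0.0, -2.0]
gripper_width: 37.0
```

>>> arm_command:
  steps:
    - [0, 0, -0.1, 0, 0, 0, 0.38]
    - [0, 0, -0.1, 0, 0, 0, 0.38]
    - [0, 0, 0, 0, 0, 0, 0.38]

```text
clock: 11.7
position: [476.4, 290.2, 42.9]
tcp_rot: [0.707, 0.014, -0.707, 0.014]
contact_force: [-0.0, -0.4, -1.1]
gripper_width: 37.2
```

>>> arm_command:
  steps:
    - [0, 0, -0.05, 0, 0, 0, 0.38]
    - [0, 0, -0.05, 0, 0, 0, 0.38]
    - [0, 0, 0, 0, 0, 0, 0.38]

```text
clock: 11.95
position: [476.4, 290.3, 42.7]
tcp_rot: [-0.707, -0.014, 0.707, -0.014]
contact_force: [-2.6, -1.6, 6.1]
gripper_width: 37.2
```

>>> arm_command:
  steps:
    - [0, 0, 0, 0, 0, 0, 0.65]
    - [0, 0, 0, 0, 0, 0, 0.65]
    - [0, 0, 0, 0, 0, 0, 0.65]
    - [0, 0, 1, 0, 0, 0, 0.65]
    - [0, 0, 3, 0, 0, 0, 0.65]
    - [0, 0, 3, 0, 0, 0, 0.65]
    - [0, 0, 3, 0, 0, 0, 0.65]
    - [0.2, -3, 0, 0, 0, 0, 0.75]
    - [0.2, -3.5, 0, 0, 0, 0, 0.75]
    - [0.2, -3.5, 0, 0, 0, 0, 0.75]
    - [0.2, -3.5, 0, 0, 0, 0, 0.75]
    - [0.2, -3.5, 0, 0, 0, 0, 0.75]

```text
clock: 12.95
position: [486.4, 118.6, 142.7]
tcp_rot: [0.707, 0.014, -0.707, 0.014]
contact_force: [0.8, -1.0, -0.9]
gripper_width: 64.3
```

```bash
python3 - <<'E'
from h import *
exec(open('st.py').read().split('import *',1)[1])
a=cv2.resize(ctrl.get_image("side")[115:195,180:290],None,fx=4,fy=4)
t=ctrl.get_image("top")
b=cv2.resize(t[190:300,90:190],None,fx=4,fy=4);f=cv2.resize(t[215:285,380:440],None,fx=6,fy=6)
H=max(x.shape[0] for x in(a,b,f));o=np.zeros((H,a.shape[1]+360,3),np.uint8);o[:a.shape[0],:a.shape[1]]=a;o[:f.shape[0],a.shape[1]:]=f
cv2.imwrite("pics/m5.png",cv2.cvtColor(o,cv2.COLOR_RGB2BGR))
for n in["flat_pack_center","full_pack_center"]:
  for r in ctrl.masks_of(n,"top")[:3]:
    m=r["mask"].astype(np.uint8);cs,_=cv2.findContours(m,0,2);k=max(cs,key=cv2.contourArea);b=cv2.boxPoints(cv2.minAreaRect(k))
    M=cv2.moments(m);ang=.5*np.arctan2(2*M['mu11'],M['mu20']-M['mu02']);print(n,r["confidence"],b.mean(0),'yaw',90-np.degrees(abs(ang)),atz("top",M['m10']/M['m00'],M['m01']/M['m00'],34))
E
```

```text
12.95 [486.37 118.64 142.72] F dock 0.3295846417873465 -1.2571409741373607 -0.9129328691514604 yaw 2.2900448322417475 w 64.32649945294936 T [-0.02 -0.04 -0.01] dock xy -40.482273740878924 99.31481213579958
```

View pics/m5.png

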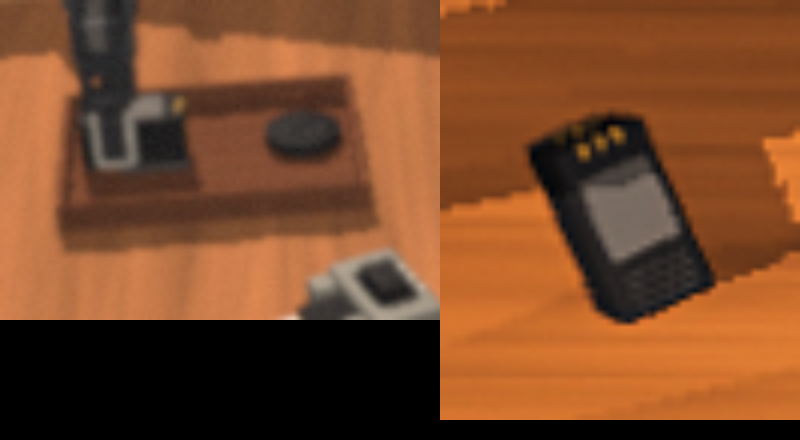

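The full pack stands upright in the tray. In the right crop the free pack's top right edge runs from (640,118) to (712,275), so its yaw is about 24.5°. I work out its centre from that.

```bash
python3 - <<'E'
from h import *
g=lambda u,v,z:atz("top",380+(u-440)/6,215+v/6,z)[:2]
a,b=g(640,118,40),g(712,275,40);d=a-b;L=np.hypot(*d);u=d/L;print(a,b,L,np.degrees(np.arctan2(u[1],u[0])),(a+b)/2+19*np.array([-u[1],u[0]]))
a,b=g(530,150,8),g(600,315,8);d=a-b;L=np.hypot(*d);u=d/L;print(a,b,L,np.degrees(np.arctan2(u[1],u[0])),(a+b)/2-19*np.array([-u[1],u[0]]))
E
```

```text
[ 565.46715405 -328.19351635] [ 507.74308878 -355.44683681] 63.834247758068415 25.273448272376562 [ 528.49328323 -324.63884715]
[ 551.74833807 -297.26831492] [ 488.90865757 -324.73172122] 68.5788898258665 23.607215697882847 [ 527.93732207 -328.40995183]
```

>>> arm_command:
  steps:
    - [0.32, -3.42, 0, 0, 0, 0.0298, 0.75]
    - [0.32, -3.42, 0, 0, 0, 0.0298, 0.75]
    - [0.32, -3.42, 0, 0, 0, 0.0298, 0.75]
    - [0.32, -3.42, 0, 0, 0, 0.0298, 0.75]
    - [0.32, -3.42, 0, 0, 0, 0.0298, 0.75]
    - [0.32, -3.42, 0, 0, 0, 0.0298, 0.75]
    - [0.32, -3.42, 0, 0, 0, 0.0298, 0.75]
    - [0.32, -3.42, 0, 0, 0, 0.0298, 0.75]
    - [0.32, -3.42, 0, 0, 0, 0.0298, 0.75]
    - [0.32, -3.42, 0, 0, 0, 0.0298, 0.75]
    - [0.32, -3.42, 0, 0, 0, 0.0298, 0.75]
    - [0.32, -3.42, 0, 0, 0, 0.0298, 0.75]
    - [0.32, -3.42, 0, 0, 0, 0.0298, 0.75]
    - [0, 0, -3, 0, 0, 0, 0.75]
    - [0, 0, -3, 0, 0, 0, 0.75]
    - [0, 0, 0, 0, 0, 0, 0.75]
    - [0, 0, 0, 0, 0, 0, 0.75]

```text
clock: 14.57
position: [527.9, -322.3, 80.4]
tcp_rot: [-0.69, -0.152, 0.692, -0.15]
contact_force: [-0.1, 0.0, 0.2]
gripper_width: 64.3
```

```bash
python3 - <<'E'
from h import *
exec(open('st.py').read().split('import *',1)[1])
save("side","s6",(170,270,290,390),5)
print(proj("side",s['position']-[0,0,22]))
for n in("flat_pack_center","flat_pack_contacts"): print(ctrl.pinpoint(n,"side")[:1])
E
```

```text
14.5667 [ 527.89 -322.27   80.41] F dock -0.07260107197849817 0.03834282546706206 0.18065070618269669 yaw 24.604740993193076 w 64.26198584970572 T [ 0.   -0.04 -0.  ] dock xy -176.00281185963863 -322.29300618300186
(np.float64(224.00142590191206), np.float64(322.4651950075379))
[{'centre': [524.6, -325.5, 21.3], 'confidence': 0.77}]
[{'centre': [559.9, -308.4, 23.9], 'confidence': 0.6}]
```

View pics/s6.png

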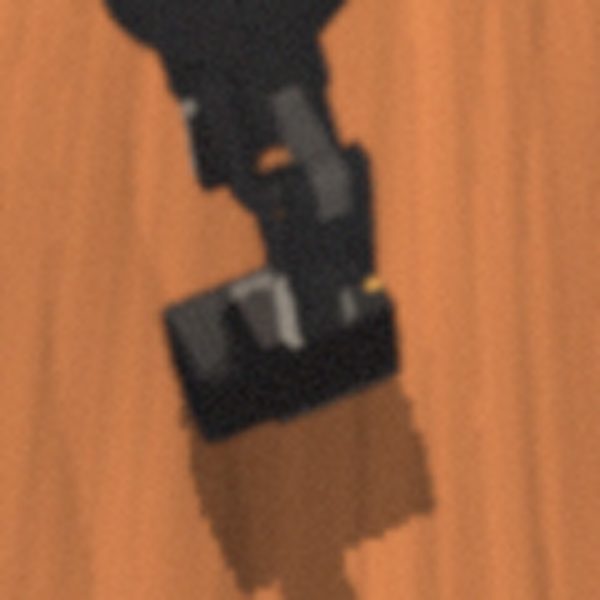

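The jaws straddle the pack (near finger over px (340,240), pack top at (280,320)). I shift 2 mm, go down and close.

>>> arm_command:
  steps:
    - [0, -0.2, -1.5, 0, 0, 0, 0.75]
    - [0, 0, -1.5, 0, 0, 0, 0.75]
    - [0, 0, -1, 0, 0, 0, 0.75]
    - [0, 0, -0.3, 0, 0, 0, 0.75]
    - [0, 0, 0, 0, 0, 0, 0.75]
    - [0, 0, 0, 0, 0, 0, 0.48]
    - [0, 0, 0, 0, 0, 0, 0.48]
    - [0, 0, 0, 0, 0, 0, 0.38]
    - [0, 0, 0, 0, 0, 0, 0.38]
    - [0, 0, 0, 0, 0, 0, 0.38]
    - [0, 0, 0, 0, 0, 0, 0.38]

```text
clock: 15.63
position: [528.4, -326.8, 39.7]
tcp_rot: [0.691, 0.15, -0.691, 0.15]
contact_force: [0.4, 0.6, 4.8]
gripper_width: 37.2
```

```bash
python3 st.py
```

```text
15.6333 [ 528.41 -326.76   39.67] F dock 0.6032375790259634 0.38729045550833296 4.779900709861475 yaw 24.47609007103904 w 37.207220044799826 T [0.13 0.16 0.02] dock xy -177.29942651140607 -326.6321128063295
```

>>> arm_command:
  steps:
    - [0, 0, 1.5, 0, 0, 0, 0.38]
    - [0, 0, 3, 0, 0, 0, 0.38]
    - [0, 0, 1.5, 0, 0, -0.019, 0.38]
    - [0, 0, 0, 0, 0, 0, 0.38]
    - [0, 0, 0, 0, 0, 0, 0.38]

```text
clock: 16.05
position: [528.2, -326.5, 99.8]
tcp_rot: [0.693, 0.143, -0.692, 0.144]
contact_force: [0.0, 0.5, -2.7]
gripper_width: 37.3
```

```bash
python3 - <<'E'
from h import *
exec(open('st.py').read().split('import *',1)[1])
ctrl.get_image("side")
for n in("flat_pack_center","flat_pack_contacts"): print(ctrl.pinpoint(n,"side")[:1])
ctrl.get_image("top")
for n in("flat_pack_center","flat_pack_contacts"): print(ctrl.pinpoint(n,"top")[:1])
s=ctrl.sense();print(s['position'],s['contact_force'])
E
```

```text
16.05 [ 528.22 -326.53   99.75] F dock 0.2046881590746767 0.441246739367346 -2.7280829033105567 yaw 23.413752341204457 w 37.29410541394868 T [0.01 0.05 0.01] dock xy -177.3853571774298 -326.3445204003461
[{'centre': [526.0, -327.5, 80.0], 'confidence': 0.89}]
[{'centre': [559.4, -312.7, 82.6], 'confidence': 0.77}]
[{'centre': [534.4, -326.7, 77.9], 'confidence': 0.6}]
[{'centre': [562.1, -309.7, 85.3], 'confidence': 0.8}]
[ 527.21 -325.95   97.65] [-1.04 -0.06 -2.01]
```

>>> arm_command:
  steps:
    - [-0.57, 3.3, 0, 0, 0, 0, 0.38]
    - [-0.57, 3.3, 0, 0, 0, 0, 0.38]
    - [-0.57, 3.3, 0, 0, 0, 0, 0.38]
    - [-0.57, 3.3, 0, 0, 0, 0, 0.38]
    - [-0.57, 3.3, 0, 0, 0, 0, 0.38]
    - [-0.57, 3.3, 0, 0, 0, 0, 0.38]
    - [-0.57, 3.3, 0, 0, 0, 0, 0.38]
    - [-0.57, 3.3, 0, 0, 0, 0, 0.38]
    - [-0.57, 3.3, 0, 0, 0, 0, 0.38]
    - [-0.57, 3.35, 0, 0, 0, 0, 0.38]
    - [0, 0, -2, 0, 0, 0, 0.38]
    - [0, 0, -1.5, 0, 0, 0, 0.38]
    - [0, 0, 0, 0, 0, 0, 0.38]
    - [0, 0, 0, 0, 0, 0, 0.38]

```text
clock: 17.52
position: [470.0, 3.6, 63.2]
tcp_rot: [-0.692, -0.143, 0.693, -0.143]
contact_force: [-0.6, -0.6, -1.9]
gripper_width: 36.8
```

```bash
python3 - <<'E'
from h import *
exec(open('st.py').read().split('import *',1)[1])
save("side","s7",(170,130,310,250),5)
for n in("flat_pack_center","flat_pack_contacts","dock_mouth","dock_rails"): print(n,ctrl.pinpoint(n,"side")[:1])
ctrl.get_image("top")
for n in("flat_pack_center","flat_pack_contacts","dock_mouth","dock_rails"): print(n,ctrl.pinpoint(n,"top")[:1])
s=ctrl.sense();print(s['position'],s['contact_force'])
E
```

```text
17.5167 [469.98   3.58  63.2 ] F dock -0.7937060773793555 -0.26802055496947386 -1.9275330767304322 yaw 23.35808104730164 w 36.827176472853075 T [-0.03 -0.03  0.04] dock xy -100.87191917625212 0.020075047261698842
flat_pack_center [{'centre': [468.1, 3.3, 43.6], 'confidence': 0.79}]
flat_pack_contacts [{'centre': [504.2, 17.5, 45.3], 'confidence': 0.66}]
dock_mouth [{'centre': [505.4, 21.6, 10.9], 'confidence': 0.67}]
dock_rails [{'centre': [527.2, 26.3, 13.9], 'confidence': 0.7}]
flat_pack_center [{'centre': [475.8, 5.7, 44.8], 'confidence': 0.54}]
flat_pack_contacts [{'centre': [504.4, 21.0, 49.1], 'confidence': 0.4}]
dock_mouth [{'centre': [508.9, 20.9, 9.0], 'confidence': 0.64}]
dock_rails [{'centre': [530.5, 26.5, 16.8], 'confidence': 0.86}]
[471.05   4.04  64.1 ] [-0.23  0.6  -2.56]
```

View pics/s7.png

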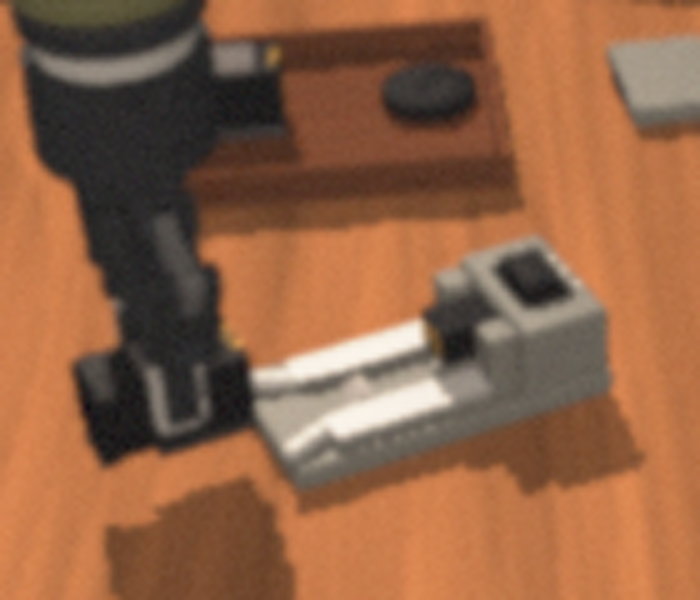

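The new pack lines up before the mouth and the full pack stands in the tray at (245,90). I go over the mouth and lower until it touches the floor.

>>> arm_command:
  steps:
    - [0.78, 0.345, 0, 0, 0, 0, 0.38]
    - [0.78, 0.345, 0, 0, 0, 0, 0.38]
    - [0, 0, -0.6, 0, 0, 0, 0.38]
    - [0, 0, -0.4, 0, 0, 0, 0.38]
    - [0, 0, 0, 0, 0, 0, 0.38]
    - [0, 0, 0, 0, 0, 0, 0.38]

```text
clock: 18.52
position: [485.7, 10.7, 53.1]
tcp_rot: [-0.692, -0.143, 0.693, -0.143]
contact_force: [0.5, -0.0, -1.7]
gripper_width: 36.4
```

>>> arm_command:
  steps:
    - [0, 0, -0.1, 0, 0, 0, 0.38]
    - [0, 0, -0.1, 0, 0, 0, 0.38]
    - [0, 0, 0, 0, 0, 0, 0.38]

```text
clock: 18.77
position: [486.3, 10.9, 51.7]
tcp_rot: [-0.692, -0.143, 0.693, -0.143]
contact_force: [-0.4, -0.8, -1.6]
gripper_width: 36.8
```

>>> arm_command:
  steps:
    - [0, 0, -0.1, 0, 0, 0, 0.38]
    - [0, 0, 0, 0, 0, 0, 0.38]

```text
clock: 18.93
position: [486.5, 10.9, 51.5]
tcp_rot: [-0.692, -0.143, 0.692, -0.143]
contact_force: [-2.9, -0.2, 3.3]
gripper_width: 36.6
```

Touched the floor (from -1.7 to +3.3 N) at TCP z about 51.3. I raise 0.5 mm and slide in.

>>> arm_command:
  steps:
    - [0, 0, 0.05, 0, 0, 0, 0.38]
    - [0.46, 0.197, 0, 0, 0, 0, 0.38]
    - [0.46, 0.197, 0, 0, 0, 0, 0.38]
    - [0.46, 0.197, 0, 0, 0, 0, 0.38]
    - [0.46, 0.197, 0, 0, 0, 0, 0.38]
    - [0, 0, 0, 0, 0, 0, 0.38]

```text
clock: 19.43
position: [506.6, 19.6, 51.6]
tcp_rot: [0.693, 0.143, -0.692, 0.144]
contact_force: [1.2, 0.5, 1.4]
gripper_width: 36.6
```

```bash
python3 st.py
```

```text
19.4333 [506.59  19.6   51.56] F dock 1.2944638636441843 -0.02871699224433366 1.3630603218023154 yaw 23.42970808112456 w 36.59427326620552 T [ 0.19 -0.19  0.04] dock xy -60.91309044371126 0.32051332656467935
```

>>> arm_command:
  steps:
    - [0.46, 0.197, 0, 0, 0, 0, 0.38]
    - [0.46, 0.197, 0, 0, 0, 0, 0.38]
    - [0.46, 0.197, 0, 0, 0, 0, 0.38]
    - [0.46, 0.197, 0, 0, 0, 0, 0.38]
    - [0, 0, 0, 0, 0, 0, 0.38]

```text
clock: 19.85
position: [523.1, 26.3, 51.6]
tcp_rot: [-0.692, -0.143, 0.693, -0.143]
contact_force: [-3.1, -0.7, 6.5]
gripper_width: 36.6
```

```bash
python3 st.py
```

```text
19.85 [523.1   26.29  51.59] F dock -3.120758664657995 0.6240683891824143 6.473236955070034 yaw 23.365037433503105 w 36.59416596568193 T [-0.3   0.76  0.03] dock xy -43.099615254916685 -0.03852789962157033
```

Only the pawl's ramp load, with no side force. On.

>>> arm_command:
  steps:
    - [0.46, 0.197, 0, 0, 0, 0, 0.38]
    - [0.46, 0.197, 0, 0, 0, 0, 0.38]
    - [0.46, 0.197, 0, 0, 0, 0, 0.38]
    - [0.46, 0.197, 0, 0, 0, 0, 0.38]
    - [0, 0, 0, 0, 0, 0, 0.38]

```text
clock: 20.27
position: [542.5, 34.9, 51.6]
tcp_rot: [0.693, 0.143, -0.692, 0.144]
contact_force: [-1.1, -0.6, 3.4]
gripper_width: 37.1
```

```bash
python3 st.py
```

```text
20.2667 [542.5   34.93  51.61] F dock -1.1921027162875533 -0.09017341699988574 3.429925042286593 yaw 23.408589336020768 w 37.12960690043053 T [-0.05  0.42  0.04] dock xy -21.867290296870223 0.26340291570050756
```

>>> arm_command:
  steps:
    - [0.322, 0.138, 0, 0, 0, 0, 0.38]
    - [0.322, 0.138, 0, 0, 0, 0, 0.38]
    - [0.322, 0.138, 0, 0, 0, 0, 0.38]
    - [0.322, 0.138, 0, 0, 0, 0, 0.38]
    - [0, 0, 0, 0, 0, 0, 0.38]

```text
clock: 20.68
position: [553.1, 39.3, 51.6]
tcp_rot: [-0.691, -0.143, 0.694, -0.143]
contact_force: [-9.2, -2.0, 13.6]
gripper_width: 36.8
```

```bash
python3 st.py
```

```text
20.6833 [553.06  39.34  51.63] F dock -9.23872300959484 1.8019499177876148 13.582528224896752 yaw 23.370996117815324 w 36.8467161261915 T [-0.43  1.7  -0.06] dock xy -10.425657969128213 0.1580858695480427
```

>>> arm_command:
  steps:
    - [0.184, 0.079, 0, 0, 0, 0, 0.38]
    - [0.184, 0.079, 0, 0, 0, 0, 0.38]
    - [0, 0, 0, 0, 0, 0, 0.38]

```text
clock: 20.93
position: [554.8, 40.0, 51.7]
tcp_rot: [-0.689, -0.143, 0.696, -0.143]
contact_force: [-14.7, -4.3, 18.8]
gripper_width: 37.0
```

```bash
python3 st.py
```

```text
20.9333 [554.79  40.04  51.71] F dock -15.243257827396027 1.8666808594596858 18.81918609031474 yaw 23.336936009017364 w 36.98944944677552 T [-0.8   2.92  0.04] dock xy -8.555735957902627 0.1190550445042482
```

The resistance is growing with an upward load: the pack's nose seems to pitch down. I check the tilt before pushing further.

```bash
python3 - <<'E'
from h import *
exec(open('st.py').read().split('import *',1)[1])
m=R.from_quat(s['tcp_rot']).as_matrix();x=m[:,0];print('tool axis along dock x,y (deg)',np.degrees([x[0]*c+x[1]*n,-x[0]*n+x[1]*c]))
ctrl.get_image("side");print(ctrl.pinpoint("flat_pack_center","side")[:2],ctrl.pinpoint("flat_pack_contacts","side")[:1],ctrl.pinpoint("dock_stop","side")[:1])
save("side","s8",(200,120,330,230),5)
E
```

```text
20.9333 [554.79  40.04  51.71] F dock -15.243257827396027 1.8666808594596858 18.81918609031474 yaw 23.336936009017364 w 36.98944944677552 T [-0.8   2.92  0.04] dock xy -8.555735957902627 0.1190550445042482
tool axis along dock x,y (deg) [-0.49  0.15]
[{'centre': [556.3, 37.4, 30.8], 'confidence': 0.94}, {'centre': [599.3, 53.4, 34.3], 'confidence': 0.53}] [{'centre': [591.5, 55.6, 33.1], 'confidence': 0.91}] [{'centre': [595.0, 56.0, 33.4], 'confidence': 0.64}]
```

View pics/s8.png

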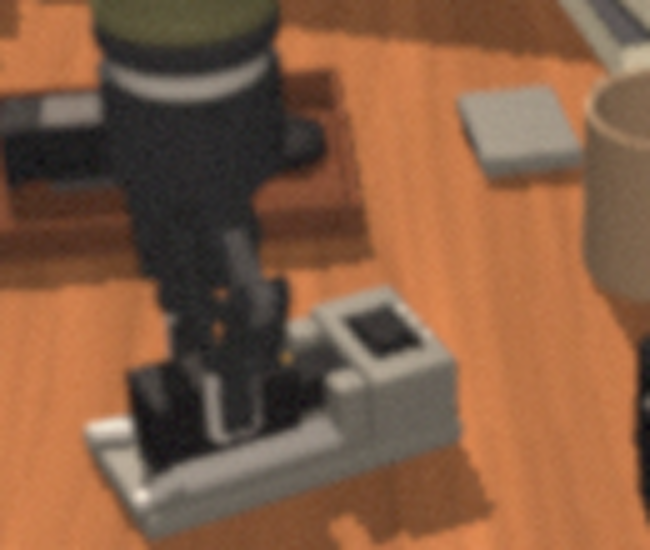

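The pack is near dock x -9, straight in the rails. I relieve it: up 0.5 mm, with a small nose-up pitch.

>>> arm_command:
  steps:
    - [0, 0, 0.05, 0.0035, -0.0083, 0, 0.38]
    - [0, 0, 0, 0, 0, 0, 0.38]

```text
clock: 21.35
position: [555.0, 40.1, 51.6]
tcp_rot: [0.693, 0.144, -0.692, 0.142]
contact_force: [-10.6, -2.9, 12.6]
gripper_width: 36.6
```

```bash
python3 st.py
```

```text
21.35 [554.97  40.15  51.59] F dock -10.8752458190541 1.4800672092333755 12.605546425367601 yaw 23.333393248976506 w 36.62091090657891 T [-0.83  2.3   0.  ] dock xy -8.34514996236272 0.14519116037114
```

>>> arm_command:
  steps:
    - [0.184, 0.079, 0.03, 0, 0, 0, 0.38]
    - [0.184, 0.079, 0.03, 0, 0, 0, 0.38]
    - [0, 0, 0, 0, 0, 0, 0.38]

```text
clock: 21.6
position: [557.9, 41.4, 51.6]
tcp_rot: [-0.692, -0.144, 0.693, -0.142]
contact_force: [-12.3, -3.4, 11.1]
gripper_width: 37.2
```

```bash
python3 st.py
```

```text
21.6 [557.91  41.4   51.62] F dock -12.663717512974186 1.6934950869533023 11.078121222427763 yaw 23.332109341676812 w 37.243439465284226 T [-0.93  2.58  0.  ] dock xy -5.148818711254162 0.14031027377137262
```

Moving again (-8.3 to -5.1) with lower forces. I continue the same way.

>>> arm_command:
  steps:
    - [0.184, 0.079, 0.03, 0.0014, -0.0033, 0, 0.38]
    - [0.138, 0.059, 0.02, 0, 0, 0, 0.38]
    - [0, 0, 0, 0, 0, 0, 0.38]

```text
clock: 21.85
position: [560.4, 42.5, 51.7]
tcp_rot: [0.693, 0.144, -0.692, 0.142]
contact_force: [-12.0, -4.1, 9.7]
gripper_width: 36.7
```

```bash
python3 st.py
```

```text
21.85 [560.44  42.51  51.65] F dock -12.639265928851566 0.9213477063148283 9.704577042998373 yaw 23.322727365323345 w 36.7379326631767 T [-1.    2.73  0.01] dock xy -2.388290013484805 0.16363319907315932
```

>>> arm_command:
  steps:
    - [0.11, 0.047, 0.01, 0, 0, 0, 0.38]
    - [0, 0, 0, 0, 0, 0, 0.38]

```text
clock: 22.02
position: [561.3, 42.9, 51.6]
tcp_rot: [0.693, 0.144, -0.692, 0.142]
contact_force: [-12.7, -3.8, 10.3]
gripper_width: 37.0
```

>>> arm_command:
  steps:
    - [0.11, 0.047, 0.01, 0, 0, 0, 0.38]
    - [0, 0, 0, 0, 0, 0, 0.38]

```text
clock: 22.18
position: [562.3, 43.3, 51.7]
tcp_rot: [0.693, 0.144, -0.692, 0.142]
contact_force: [-13.4, -4.7, 9.1]
gripper_width: 37.2
```

```bash
python3 st.py
```

```text
22.1833 [562.31  43.32  51.69] F dock -14.181625760402211 0.9454444935703306 9.085497734254457 yaw 23.323752134575074 w 37.17988535436664 T [-1.05  2.83 -0.04] dock xy -0.35473201197638643 0.16842356774183986
```

>>> arm_command:
  steps:
    - [0.092, 0.04, 0.01, 0, 0, 0, 0.38]
    - [0, 0, 0, 0, 0, 0, 0.38]

```text
clock: 22.35
position: [563.1, 43.7, 51.7]
tcp_rot: [0.693, 0.144, -0.692, 0.142]
contact_force: [-13.4, -4.7, 9.2]
gripper_width: 36.9
```

>>> arm_command:
  steps:
    - [0.092, 0.04, 0.01, 0, 0, 0, 0.38]
    - [0, 0, 0, 0, 0, 0, 0.38]

```text
clock: 22.52
position: [564.0, 44.0, 51.7]
tcp_rot: [0.693, 0.144, -0.692, 0.142]
contact_force: [-12.4, -5.5, 7.4]
gripper_width: 37.0
```

```bash
python3 st.py
```

```text
22.5167 [563.97  44.04  51.65] F dock -13.532352377530852 -0.21613012071367788 7.423460961714534 yaw 23.319113928703416 w 36.97784290582993 T [-1.08  2.69 -0.06] dock xy 1.4594963383107278 0.17545444351654826
```

>>> arm_command:
  steps:
    - [0.092, 0.04, 0, 0, 0, 0, 0.38]
    - [0, 0, 0, 0, 0, 0, 0.38]

```text
clock: 22.68
position: [564.8, 44.4, 51.6]
tcp_rot: [-0.692, -0.144, 0.693, -0.142]
contact_force: [-13.2, -4.7, 8.5]
gripper_width: 36.6
```

>>> arm_command:
  steps:
    - [0.092, 0.04, 0, 0, 0, 0, 0.38]
    - [0, 0, 0, 0, 0, 0, 0.38]

```text
clock: 22.85
position: [565.5, 44.7, 51.6]
tcp_rot: [-0.692, -0.144, 0.693, -0.142]
contact_force: [-13.2, -4.5, 9.2]
gripper_width: 36.7
```

```bash
python3 st.py
```

```text
22.85 [565.54  44.73  51.65] F dock -13.892716856245274 1.0961246524329278 9.190850070890894 yaw 23.313489985831026 w 36.728613551216164 T [-1.15  2.86 -0.01] dock xy 3.1702361152980068 0.197101465461877
```

>>> arm_command:
  steps:
    - [0.092, 0.04, 0, 0, 0, 0, 0.38]
    - [0, 0, 0, 0, 0, 0, 0.38]

```text
clock: 23.02
position: [566.0, 44.9, 51.7]
tcp_rot: [-0.692, -0.144, 0.693, -0.142]
contact_force: [-15.2, -4.8, 11.1]
gripper_width: 37.0
```

>>> arm_command:
  steps:
    - [0.092, 0.04, 0, 0, 0, 0, 0.38]
    - [0, 0, 0, 0, 0, 0, 0.38]

```text
clock: 23.18
position: [566.0, 44.9, 51.7]
tcp_rot: [-0.691, -0.144, 0.694, -0.142]
contact_force: [-18.2, -6.4, 14.3]
gripper_width: 36.8
```

```bash
python3 st.py
```

```text
23.1833 [566.01  44.91  51.66] F dock -19.291688939933408 1.2927239678465297 14.318976846243121 yaw 23.30194853605269 w 36.84491683031009 T [-1.37  3.73  0.03] dock xy 3.6749053556682476 0.17765799337645793
```

It stopped dead at 3.7 with rising force, which should be the fixed stops 2.5 mm beyond home. I ease back to feel whether the catch holds.

>>> arm_command:
  steps:
    - [-0.184, -0.079, 0, 0, 0, 0, 0.38]
    - [-0.138, -0.06, 0, 0, 0, 0, 0.38]
    - [0, 0, 0, 0, 0, 0, 0.38]

```text
clock: 23.43
position: [565.8, 44.9, 51.6]
tcp_rot: [0.694, 0.144, -0.691, 0.142]
contact_force: [-8.3, -4.1, 3.3]
gripper_width: 36.8
```

```bash
python3 st.py
```

```text
23.4333 [565.78  44.86  51.61] F dock -9.191365343818248 -0.4722119334171855 3.3463601371670935 yaw 23.330847642300924 w 36.77602397082377 T [-0.85  1.75 -0.03] dock xy 3.4428423708837026 0.2234278908689029
```

>>> arm_command:
  steps:
    - [-0.092, -0.04, 0, 0, 0, 0, 0.38]
    - [-0.092, -0.04, 0, 0, 0, 0, 0.38]
    - [0, 0, 0, 0, 0, 0, 0.38]

```text
clock: 23.68
position: [565.1, 44.6, 51.7]
tcp_rot: [0.695, 0.144, -0.69, 0.142]
contact_force: [-5.1, -2.8, -0.6]
gripper_width: 36.9
```

```bash
python3 st.py
```

```text
23.6833 [565.06  44.59  51.66] F dock -5.7625787642622734 -0.5987925891367112 -0.5688776285463322 yaw 23.352433801773316 w 36.91207580246497 T [-0.8   1.35 -0.04] dock xy 2.680869152046525 0.2538565101753778
```

>>> arm_command:
  steps:
    - [-0.092, -0.04, 0, 0, 0, 0, 0.38]
    - [-0.092, -0.04, 0, 0, 0, 0, 0.38]
    - [0, 0, 0, 0, 0, 0, 0.38]

```text
clock: 23.93
position: [563.5, 43.9, 51.7]
tcp_rot: [0.695, 0.144, -0.69, 0.143]
contact_force: [-4.9, -3.0, -3.0]
gripper_width: 37.2
```

```bash
python3 st.py
```

```text
23.9333 [563.46  43.94  51.7 ] F dock -5.640917269849311 -0.8375182147325668 -3.0352310269329617 yaw 23.356236072098525 w 37.21983870510491 T [-0.78  1.29 -0.05] dock xy 0.9513895624036939 0.28929469666116864
```

>>> arm_command:
  steps:
    - [-0.092, -0.04, 0, 0, 0, 0, 0.38]
    - [0, 0, 0, 0, 0, 0, 0.38]

```text
clock: 24.1
position: [563.3, 43.9, 51.8]
tcp_rot: [0.695, 0.144, -0.689, 0.143]
contact_force: [-2.8, -3.2, -7.4]
gripper_width: 36.9
```

```bash
python3 st.py
```

```text
24.1 [563.27  43.9   51.84] F dock -3.8509479562884317 -1.8745889671278975 -7.393516341854589 yaw 23.370406679465276 w 36.881414369152346 T [-0.81  0.99 -0.08] dock xy 0.7626994482741156 0.327805196508634
```

>>> arm_command:
  steps:
    - [-0.092, -0.04, -0.03, 0, 0, 0, 0.38]
    - [-0.046, -0.02, 0, 0, 0, 0, 0.38]
    - [0, 0, 0, 0, 0, 0, 0.38]

```text
clock: 24.35
position: [563.0, 44.1, 52.4]
tcp_rot: [0.696, 0.144, -0.688, 0.142]
contact_force: [-2.9, -1.9, -8.9]
gripper_width: 36.8
```

```bash
python3 st.py
```

```text
24.35 [563.    44.06  52.38] F dock -3.4586374126929673 -0.6019216460277019 -8.868682512307837 yaw 23.390953990471957 w 36.76441100269815 T [-0.59  0.79 -0.06] dock xy 0.5731455995994112 0.5848127858094496
```

It holds: position stays while the pull grows, so the catch is behind it. I relax forward again and let go.

>>> arm_command:
  steps:
    - [0.12, 0.05, -0.03, -0.0035, 0.0083, 0, 0.38]
    - [0.05, 0.02, 0, 0, 0, 0, 0.38]
    - [0, 0, 0, 0, 0, 0, 0.38]

```text
clock: 24.6
position: [564.0, 44.5, 52.7]
tcp_rot: [-0.692, -0.144, 0.693, -0.143]
contact_force: [-6.7, -3.7, -2.8]
gripper_width: 36.9
```

```bash
python3 st.py
```

```text
24.6 [564.03  44.54  52.68] F dock -7.61081042431227 -0.7125200959635221 -2.7514370853175407 yaw 23.382194377598324 w 36.92115493687551 T [-0.57  1.66 -0.07] dock xy 1.7117125670662494 0.610401357915837
```

>>> arm_command:
  steps:
    - [0, 0, -0.05, 0, 0, 0, 0.38]
    - [0, 0, -0.04, 0, 0, 0, 0.38]
    - [0, 0, 0, 0, 0, 0, 0.38]

```text
clock: 24.85
position: [564.6, 44.7, 52.4]
tcp_rot: [0.693, 0.144, -0.692, 0.143]
contact_force: [-7.0, -2.0, -0.7]
gripper_width: 37.1
```

```bash
python3 st.py
```

```text
24.85 [564.57  44.73  52.4 ] F dock -7.190000361203634 0.9565501547440547 -0.7025412781712678 yaw 23.388554355685642 w 37.08361428888409 T [-0.55  1.65 -0.02] dock xy 2.284989487519843 0.5742525603049429
```

>>> arm_command:
  steps:
    - [0, 0, -0.06, 0, 0, 0, 0.38]
    - [0, 0, 0, 0, 0, 0, 0.38]
    - [0, 0, 0, 0, 0, 0, 0.7]
    - [0, 0, 0, 0, 0, 0, 0.7]
    - [0, 0, 0, 0, 0, 0, 0.7]
    - [0, 0, 0, 0, 0, 0, 0.7]
    - [0, 0, 1, 0, 0, 0, 0.7]
    - [0, 0, 3, 0, 0, 0, 0.7]
    - [0, 0, 3, 0, 0, 0, 0.7]
    - [-1.5, -3, 3, 0, 0, 0, 0.7]
    - [-1.5, -3, 2, 0, 0, 0, 0.7]
    - [-1.5, -3, 0, 0, 0, 0, 0.7]
    - [-1.5, -3, 0, 0, 0, 0, 0.7]
    - [-1, -3, 0, 0, 0, 0, 0.7]
    - [0, -3, 0, 0, 0, 0, 0.7]
    - [0, -3, 0, 0, 0, 0, 0.7]
    - [0, 0, 0, 0, 0, 0, 0.7]

```text
clock: 26.27
position: [495.8, -170.3, 170.8]
tcp_rot: [0.695, 0.139, -0.691, 0.141]
contact_force: [0.4, 0.0, 0.2]
gripper_width: 59.8
```

```bash
python3 - <<'E'
from h import *
exec(open('st.py').read().split('import *',1)[1])
a=cv2.resize(ctrl.get_image("side")[120:230,180:310],None,fx=3,fy=3,interpolation=2)
b=cv2.resize(ctrl.get_image("top")[180:300,90:290],None,fx=2,fy=2,interpolation=2)
o=np.zeros((330,790,3),np.uint8);o[:,:390]=a;o[:240,390:]=b
cv2.imwrite("pics/m9.png",cv2.cvtColor(o,cv2.COLOR_RGB2BGR))
for c in("side","top"):
  for n in("flat_pack_center","full_pack_center"):print(c,n,[(np.round(r["centre"],1),round(r["confidence"],2)) for r in ctrl.pinpoint(n,c)])
E
```

```text
26.2667 [ 495.81 -170.28  170.83] F dock 0.4107530959924035 -0.15564393686107128 0.24434312623557713 yaw 22.881206330009164 w 59.801847959696836 T [-0.03  0.06  0.  ] dock xy -145.61459418049438 -169.95935913019864
side flat_pack_center [(array([560.6,  40.5,  33.3]), 0.82)]
side full_pack_center [(array([478.1, 291.7,  28.5]), 0.65), (array([ 760.3, -215.7,   -3.2]), 0.43), (array([508. ,  20.8,   9.8]), 0.2)]
top flat_pack_center [(array([567.8,  46.8,  32.9]), 0.93), (array([512.9,  20.1,  10.3]), 0.46), (array([529.1,  28.8,  15.2]), 0.24)]
top full_pack_center [(array([478.3, 288.8,  23.9]), 0.7), (array([779.1, 188.6,   3.3]), 0.37)]
```

View pics/m9.png

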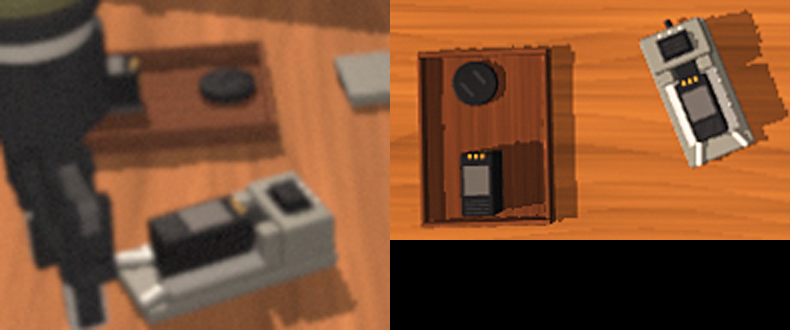

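Home: the pack's near edge is back at side px 230, where the first pack's was before release. After being sprung loose that edge was at 225. The full pack stands in the tray and the cap looks unmoved.

```bash
python3 -c "
from plant import ctrl
print(ctrl.job_done())"
```

```text
the job is handed in; nothing more can be done
None
```

The job is done and handed in at about 26 s of the 72 s allowed. I pressed the release button (about 14 N at its hard stop), and the pack sprang loose. I slid it back off the rails and stood it upright in the free half of the tray. Then I slid the other pack into the charger's rails and let go.

**Is the catch holding?** I felt no separate click. The pack went in to the fixed stops. When I pulled back it stopped 2.9 mm short of them (2.5 mm expected) and held.

**Final pictures:** After letting go, the new pack is where the first one sat before release, at about (564, 44) mm on average over the two cameras. The two cameras differ by about 7 mm on this, so the side picture and the feel of the catch are the better evidence. The full pack stands upright in the tray, the lens cap looks unmoved, and the arm is clear. I did not check the lens, mug, camera or card case again at the end.

**Forces:** On the way in, the pack's nose pitched down near the end, with about 15 N back and 19 N up. I eased it by lifting and tilting slightly. The highest push at the stops was about 19 N. My last pull against the catch lifted the pack about 1 mm, so I lowered it part of the way before letting go.

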